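# Close the two-part mould on its dowels and hold it shut

### The arm

A 6-joint arm with a two-finger parallel gripper is mounted at the origin on the work surface. World frame = base frame: x ahead of the robot, y to its left, z up, the work surface at z = 0. Lengths are in m, angles in rad, forces in N, time in s.
With the tool pointing down it reaches from about 0.375 to 0.975 m from the base axis. Payload 3.8 kg.
Tool frame: the origin (TCP) lies midway between the tips of the shut fingers; the grasp point (between the pads) lies 19 mm behind it; z points along the fingers, y is the line along which they close (so a half turn about z gives the same grasp; the last joint's range is limited). The gripper opens to 85 mm and grips with 20 to 120 N. Pads are 22 mm wide; open, the fingers measure 114 mm over their backs; the gripper's body (76 mm by 85 mm) begins 54 mm behind the grasp point. The pads swing forward as they close: fully open they stand 13 mm farther back than shut.
Start: joints at [1.083, 0.264, 1.604, -0, 1.274, -0.037], TCP at [0.294, 0.608, 0.231] pointing down, gripper open.
Joint ranges: [-2.63, 2.63], [-0.94, 2.18], [0.31, 2.57], [-1.31, 4.45], [0, 2.66], [-2.55, 2.55]. Speed limits (rad/s): [2.57, 2.57, 3.14, 3.14, 3.14, 3.14].

### API

Orientations are given as a rotation vector (axis times angle).
In Python, from workcell import read_state, vision, ticket gives the robot as it stands. The module is installed in compiled form; this text tells all that it offers.
- The arm moves only by the tool jog_arm, never from a script. Its arguments are lists of equal length, an entry for each row: "turn": the turn, a rotation vector about the tool's x, y, z in rad, a list of three; "delta_pos": the shift along the tool's x, y, z in m, a list of three; "gripper": the finger opening in m, from 0 to 0.0854. In form: {"turn": [[rx, ry, rz], ...], "delta_pos": [[dx, dy, dz], ...], "gripper": [gripper, ...]}. A call has 1 to 20 rows; each row shifts and turns the commanded pose from where the row before left it, along the tool's axes as they then stand; what a row does not reach is not made up. A row lasts 1/12 s, in which the tool goes at most 41.7 mm and 7.16 degrees, less where a joint would pass 70% of its speed; a pose out of reach is approached as far as the arm can. A call with a gripper value outside its range is refused whole. The fingers move at their own pace and stop on an object; "grip_force" is the grip in N (left out, the last holds). Time passes only in rows, so rows that do not move let the fingers close. It gives the time, the measured TCP pose, the force, the opening and the grip force at its end, in the units of the state.
- read_state(): the state, without advancing time (a new reading comes with each control period).
- vision.read_camera(name): name is "side" or "top" or "wrist"; returns the picture (384x512x3 uint8, red, green, blue); there is no depth.
- vision.calibration(name): a dict with "vfov" (degrees; the focal length in pixels is half the picture's height over the tangent of half this angle, whatever the lens; pixels are square), "cx", "cy" (the principal point, pixels), "R" (3x3) and "t" (3): a world point X has camera coordinates R X + t; the wrist camera has in their place "mount" (4x4, takes a point from camera to tool coordinates, whose origin is the TCP and whose axes are the flange's). Camera axes: x right, y down, z forward; pixel columns grow to the right and rows downward; lengths in m; the calibration is good to about 2 mm. A picture is of the moment at which its call begins: read the wrist's pose just before it. calibration takes no time and is no camera call.
- ticket.finish_job(): hands the job in; it is judged then, once.
The state is a dict: "time": time; "q": joint angles; "joint_vel": joint speeds; "joint_torque": joint torques, N m; "tool_pos": TCP position; "tcp_rot": TCP orientation; "wrist_force": force on the tool from outside, world axes, zero at the start; "torque": the same for the moment, N m; "width": opening from 0.0 (shut) to 1.0 (fully open); "grip_force": force on a finger pad.
Only numpy, scipy, OpenCV 4.12 (cv2) and the standard library are available. Lean on these libraries where they do the work, as an engineer would, in place of code of your own. Each camera call takes 0.05 s, during which the arm holds its last target. There are 200 camera calls.

### The job

Pick up the loose top half of the aluminium mould by its handle, fit it over the dowels of the bottom half that is bolted to the bench (large hole on the thick dowel, small hole on the thin one), and press it down against the sprung ejector pad until the two halves meet flush all round. Finish still holding the mould pressed shut: do not let go, because the spring pushes the halves apart again. Leave the tape, jar, screwdriver and cork block alone.

Things in the scene. Friction and masses are not known exactly. Their poses are not given: they have to be found in the camera images.
- lower: bottom half of the mould, bolted to the bench: an aluminium block 80 (x) x 130 (y) x 38 high on a dark steel flange 110 x 170 x 12. Origin at the centre of the flange's underside, on the bench; z up, long side along its y; its flat parting face is 50 above the origin. It cannot move.
- dowel_thick (a point): where the axis of the thick steel dowel crosses the parting face of the bottom half, 45 along +y of its centre. Dowel 16 in diameter, 20 tall: straight for the first 10 above the face, then tapering to 8 at its tip. Axes as lower.
- dowel_thin (a point): where the axis of the thin steel dowel crosses the parting face, 45 along -y of the centre. Dowel 10 in diameter, 20 tall: straight for 10, then tapering to 5 at its tip. Axes as lower.
- handle (a point): centre of the top half's handle, a black upright rib 22 wide (x) x 50 long (y) x 45 high on the middle of a loose aluminium plate 80 (x) x 130 (y) x 22 thick, 0.4-0.63 kg, lying parting face down on the bench. This point is half-way up the rib, 44.5 above the plate's underside, 22.5 above its upper side. z up, y along the long side to the large hole. Pinch it across its 22 width.
- hole_large (a point): centre of the lower mouth (on the underside) of the top half's large through hole, 18 in diameter, 45 along +y of the plate's centre; fits the thick dowel with 1 to spare all round. Axes as handle.
- hole_small (a point): centre of the lower mouth (on the underside) of the top half's small through hole, 12 in diameter, 45 along -y of the plate's centre; fits the thin dowel with 1 to spare all round. Axes as handle.
- ejector (a joint): sprung round steel ejector pad, 30 in diameter, in the middle of the bottom half's parting face. 0: up, 6 mm above the face; 0.006: level with the face (mould shut). Pushing it down takes 9 N at first, 12 N when level: more than the top half's weight, which rests 6 mm open unless a further 6 to 8 N push it shut.
- tape: roll of paper tape lying flat, 104 across, 25 high; bystander. Origin at the centre of its underside.
- jar: closed white jar, 68 across, 85 high; bystander. Origin at the centre of its underside.
- driver: screwdriver lying on the bench; bystander. Origin under it; x along its shaft towards the tip.
- block: cork sanding block 60 x 110 x 28; bystander. Origin at the centre of its underside.
Things that resemble listed ones, but are neither listed nor needed, are in the scene too. Leave any turquoise look-alike of the lower alone. Leave any red look-alike of the part that bears handle alone.

How it is judged:
By the outcome, as a careful person would: the job done as asked, in the order asked, and still so for the second after the job is handed in, while the arm keeps its last pose, push and grip.
It also fails if it takes over 38 s, if anything falls off the work surface, if the arm or the gripper's body presses on something with over 40 N, if the wrist force passes 120 N, or if a joint passes its speed limit or range.

## Working session

There is one attempt and no reset: what is moved stays moved. The work goes in short steps, Python scripts to look and compute and a tool call to move; the robot and the scene stay as the last step left them, time stands still between calls to the robot, and variables do not carry over. Pictures are saved under pics/ and viewed, at most 10 in all, crops included, and the job is handed in when it is done.

Besides the shell and the picture viewer there is one more tool, called after "Emit:" in YAML: its name, and indented under it one key for each argument. jog_arm: Moves the arm, as the interface text tells. Its arguments: {"type":"object","properties":{"turn":{"type":"array","items":{"type":"array","items":{"type":"number"}}},"delta_pos":{"type":"array","items":{"type":"array","items":{"type":"number"}}},"gripper":{"type":"array","items":{"type":"number"}},"grip_force":{"type":"number"}},"required":["turn","delta_pos","gripper"]}

```bash
mkdir -p pics
cat > h.py <<'E'
import numpy as np, cv2
from scipy.spatial.transform import Rotation as Ro
from workcell import read_state, vision, ticket
def cam(n,s=None):
    c=vision.calibration(n); f=192/np.tan(np.radians(c["vfov"])/2)
    if n=="wrist":
        T=np.eye(4);T[:3,:3]=Ro.from_rotvec(s["tcp_rot"]).as_matrix();T[:3,3]=s["tool_pos"]
        M=T@np.array(c["mount"]); R=M[:3,:3].T; t=-R@M[:3,3]
    else: R=np.array(c["R"]);t=np.array(c["t"])
    return f,c["cx"],c["cy"],R,t
def w(C,u,v,z):
    f,cx,cy,R,t=C; o=-R.T@t; d=R.T@np.array([(u-cx)/f,(v-cy)/f,1]); return o+d*(z-o[2])/d[2]
def p(C,X):
    f,cx,cy,R,t=C; c=R@np.array(X)+t; return [c[0]/c[2]*f+cx,c[1]/c[2]*f+cy]
def save(n,im,box=None,k=1):
    if box: im=im[box[1]:box[3],box[0]:box[2]]
    cv2.imwrite(n,cv2.resize(im,None,fx=k,fy=k,interpolation=cv2.INTER_CUBIC)[:,:,::-1])
E
python3 - <<'E'
from h import *
t=vision.read_camera("top"); np.save("top.npy",t); save("pics/top.png",t,k=1.5)
s=vision.read_camera("side"); np.save("side.npy",s); save("pics/side.png",s,k=1.5)
print({k:v for k,v in vision.calibration("top").items()}); print(vision.calibration("wrist")); print(read_state())
E
```

```text
{'vfov': 44.885432271323175, 'cx': 256.59461243222603, 'cy': 187.5365156358723, 'R': array([[ 0.01721481, -0.99984307, -0.00418103],
       [-0.99836294, -0.01696091, -0.05462395],
       [ 0.05454446,  0.00511452, -0.99849824]]), 't': array([-0.02659244,  0.5538118 ,  1.35487794])}
{'vfov': 58.68175093918135, 'cx': 253.71105450899674, 'cy': 198.6403569973316, 'mount': array([[-1.77682593e-04, -9.48812693e-01, -3.15839267e-01,
         8.09015532e-02],
       [ 9.99999734e-01, -3.92047252e-04,  6.15176400e-04,
         9.49385481e-04],
       [-7.07511093e-04, -3.15839074e-01,  9.48812510e-01,
        -1.42985021e-01],
       [ 0.00000000e+00,  0.00000000e+00,  0.00000000e+00,
         1.00000000e+00]])}
{'time': 0.1, 'q': array([ 1.08312009e+00,  2.64684722e-01,  1.60525476e+00, -3.65201326e-05,
        1.27373100e+00, -3.69490385e-02]), 'joint_vel': array([-0.00022687, -0.00232266, -0.00382061, -0.00149869, -0.00014181,
       -0.00045282]), 'joint_torque': array([ 1.36478906e-03, -5.16706145e+01, -3.68590093e+01,  7.18644719e-05,
        6.17023412e-03, -3.87972295e-05]), 'tool_pos': array([0.29376759, 0.60696721, 0.23007254]), 'tcp_rot': array([-0.70189311, -3.06166084,  0.00316591]), 'wrist_force': array([-0.32751845, -0.13858397, -0.38899811]), 'torque': array([0.01804085, 0.00213528, 0.02057586]), 'grip_force': 0.0, 'width': 0.997340980395105}
```

View pics/top.png

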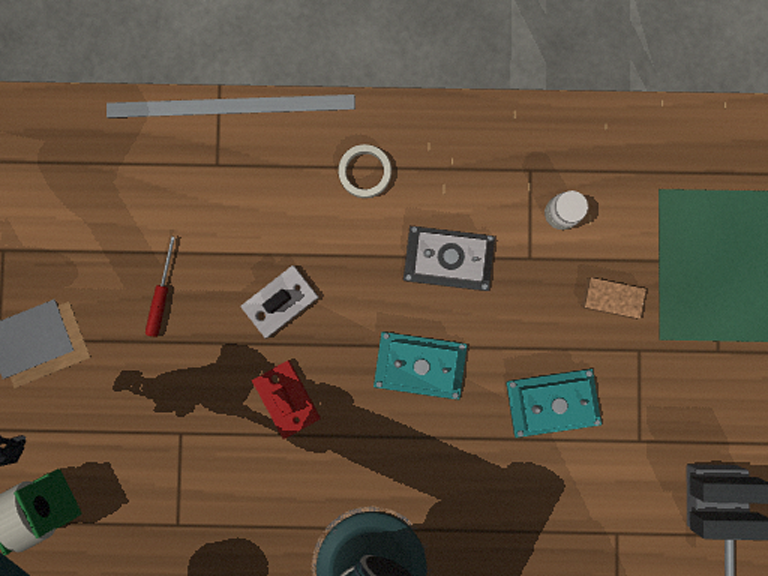

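View pics/side.png

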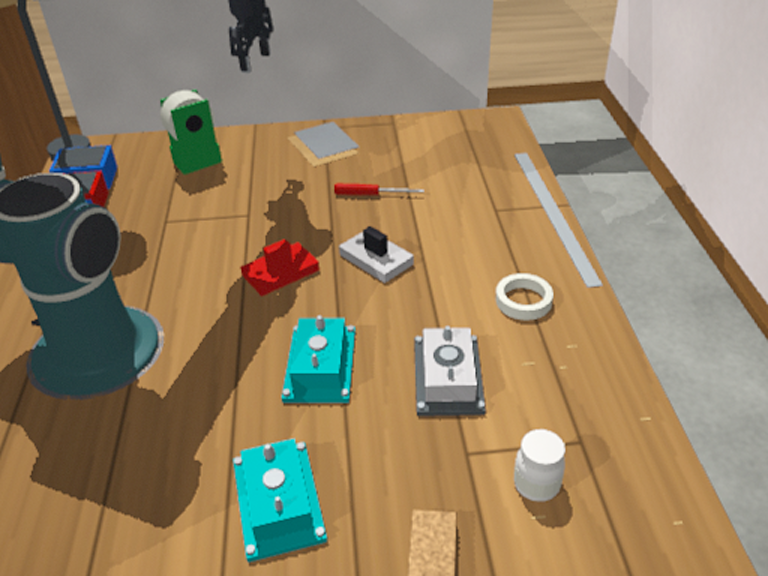

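The top view shows the following (pixels in the 768-wide picture):
- **Lower half:** three candidates. The aluminium block on a dark flange at (450,257) fits; the turquoise ones at (421,366) and (555,404) are look-alikes.
- **Top half:** two candidates. The aluminium plate with the black rib at (281,300) fits; the red one at (286,398) is a look-alike.

I'll confirm both in an enlarged crop.

Run:
```python
from h import *
t=np.load("top.npy"); save("pics/crop.png",t,(155,140,335,230),4.4)
```

```text
(no output)
```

View pics/crop.png

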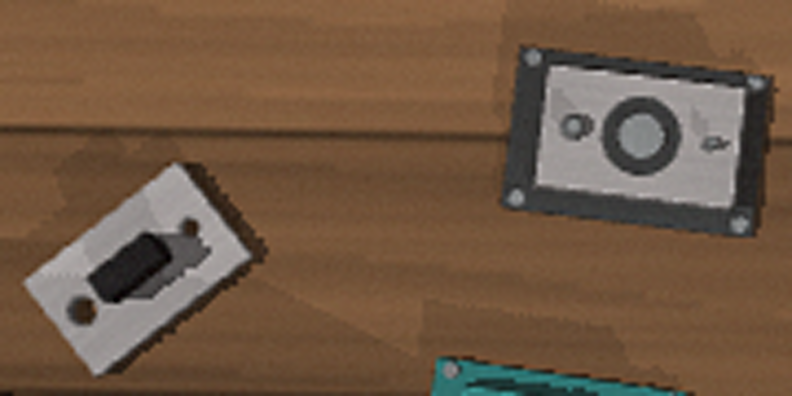

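The crop confirms both: the aluminium plate with its large hole at (82,310) and small hole at (189,228), and the aluminium lower half with its thick dowel at (575,126) and thin one at (715,143).

Run:
```python
from h import *
C=cam("top"); g=lambda u,v,z: w(C,155+(u+.5)/4.4-.5,140+(v+.5)/4.4-.5,z)
for name,z,cs,hs in (("plate",.022,[(178,163),(254,258),(98,376),(24,284)],[(82,310),(189,228)]),("lower",.05,[(548,66),(745,88),(732,209),(537,187)],[(579,126),(709,145)])):
    P=np.array([g(*c,z) for c in cs]); H=np.array([g(*c,z) for c in hs])
    print(name,P.mean(0).round(4),"sides",np.linalg.norm(P-np.roll(P,1,0),axis=1).round(4),"holes",H.round(4).tolist(),np.linalg.norm(H[0]-H[1]))
    e=(P[3]-P[2]+P[0]-P[1]) if name=="lower" else (P[3]-P[0]+P[2]-P[1])
    if name=="lower": e=(P[0]-P[1]+P[3]-P[2])
    print("yaw of +y dir deg",np.degrees(np.arctan2(e[1],e[0])))
s=read_state(); print(Ro.from_rotvec(s["tcp_rot"]).as_matrix().round(3), s["tool_pos"])
```

```text
plate [0.5108 0.1886 0.022 ] sides [0.1301 0.0815 0.1296 0.0788] holes [[0.4836, 0.2256, 0.022], [0.5394, 0.1557, 0.022]] 0.08942365748534574
yaw of +y dir deg 128.77244264688912
lower [ 0.6025 -0.1418  0.05  ] sides [0.0798 0.1297 0.0798 0.128 ] holes [[0.6093, -0.1015, 0.05], [0.5983, -0.1866, 0.05]] 0.08580606353717353
yaw of +y dir deg 84.53240163351848
[[-0.9    0.436 -0.001]
 [ 0.436  0.9   -0.002]
 [ 0.    -0.002 -1.   ]] [0.29376759 0.60696721 0.23007254]
```

Emit:
jog_arm:
  turn:
    - [0, 0, 0]
    - [0, 0, 0]
    - [0, 0, 0]
    - [0, 0, 0]
    - [0, 0, 0]
    - [0, 0, 0]
    - [0, 0, 0]
    - [0, 0, 0]
    - [0, 0, 0]
    - [0, 0, 0]
    - [0, 0, 0]
    - [0, 0, 0]
    - [0, 0, 0]
    - [0, 0, 0]
    - [0, 0, 0]
    - [0, 0, 0.111]
    - [0, 0, 0.111]
    - [0, 0, 0.111]
    - [0, 0, 0.11]
    - [0, 0, 0]
  delta_pos:
    - [-0.0252, -0.0188, 0.002]
    - [-0.0252, -0.0188, 0.002]
    - [-0.0252, -0.0188, 0.002]
    - [-0.0252, -0.0188, 0.002]
    - [-0.0252, -0.0188, 0.002]
    - [-0.0252, -0.0188, 0.002]
    - [-0.0252, -0.0188, 0.002]
    - [-0.0252, -0.0188, 0.002]
    - [-0.0252, -0.0188, 0.002]
    - [-0.0252, -0.0188, 0.002]
    - [-0.0252, -0.0188, 0.002]
    - [-0.0252, -0.0188, 0.002]
    - [-0.0252, -0.0188, 0.002]
    - [-0.0252, -0.0188, 0.002]
    - [-0.0252, -0.0188, 0.002]
    - [0, 0, 0]
    - [0, 0, 0]
    - [0, 0, 0]
    - [0, 0, 0]
    - [0, 0, 0]
  gripper: [0.0854, 0.0854, 0.0854, 0.0854, 0.0854, 0.0854, 0.0854, 0.0854, 0.0854, 0.0854, 0.0854, 0.0854, 0.0854, 0.0854, 0.0854, 0.0854, 0.0854, 0.0854, 0.0854, 0.0854]

```text
time: 1.77
tool_pos: [0.5111, 0.1887, 0.2007]
tcp_rot: [-1.362, -2.83, 0.001]
wrist_force: [0.4, 0.6, -0.2]
width: 1.001
grip_force: 0.0
```

Run:
```python
from h import *
s=read_state(); im=vision.read_camera("wrist"); C=cam("wrist",s); save("pics/w1.png",im,k=1.5)
np.savez("w1.npz",im=im,pos=s["tool_pos"],rot=s["tcp_rot"])
print(s["time"],s["tool_pos"],Ro.from_rotvec(s["tcp_rot"]).as_matrix().round(3).tolist())
th=np.radians(128.8); y=np.array([np.cos(th),np.sin(th)]); c=np.array([.5108,.1886])
for k in (45,-45): print([round(1.5*a) for a in p(C,[*(c+y*k/1000),.022])])
```

```text
1.7667 [0.51112463 0.18869202 0.20071839] [[-0.624, 0.781, -0.001], [0.781, 0.624, -0.0], [0.0, -0.001, -1.0]]
[378, 189]
[379, 325]
```

View pics/w1.png

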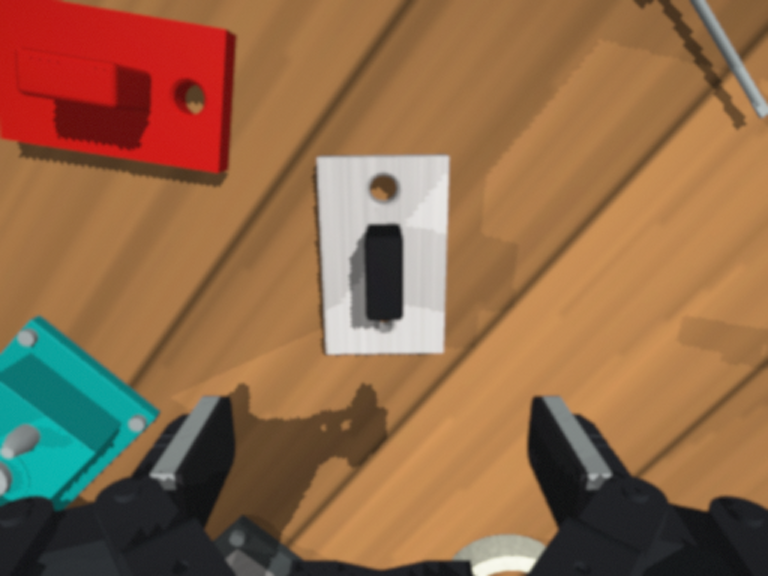

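The picture shows the plate upright in view: corners at (317,157), (449,156), (443,354) and (326,355), large hole at (384,188), rib centred near x=384.

Run:
```python
from h import *
d=np.load("w1.npz"); s={"tool_pos":d["pos"],"tcp_rot":d["rot"]}; C=cam("wrist",s)
P=np.array([w(C,u/1.5,v/1.5,.022) for u,v in [(317,157),(449,156),(443,354),(326,355)]])
H=w(C,384/1.5,188/1.5,.022)
e=P[0]+P[1]-P[2]-P[3]; c=P.mean(0)
print(c,H,np.linalg.norm(P-np.roll(P,1,0),axis=1),np.degrees(np.arctan2(e[1],e[0])), np.linalg.norm(H-c))
R=Ro.from_rotvec(d["rot"]).as_matrix(); print("tool delta",R.T@(np.r_[c[:2],0]-np.r_[d["pos"][:2],0]), "tool y deg", np.degrees(np.arctan2(R[1,1],R[0,1])))
```

```text
[0.51407033 0.18995992 0.022     ] [0.48487819 0.22660261 0.022     ] [0.13134176 0.08000641 0.1311821  0.08035892] 129.1325871765345 0.04684941863873296
tool delta [-8.47302077e-04  3.09302340e-03 -3.45803455e-06] tool y deg 38.60796277832177
```

Emit:
jog_arm:
  turn:
    - [0, 0, -0.009]
    - [0, 0, 0]
    - [0, 0, 0]
    - [0, 0, 0]
    - [0, 0, 0]
    - [0, 0, 0]
    - [0, 0, 0]
    - [0, 0, 0]
    - [0, 0, 0]
    - [0, 0, 0]
    - [0, 0, 0]
  delta_pos:
    - [-0.001, 0.0027, 0]
    - [0, 0, 0.025]
    - [0, 0, 0.025]
    - [0, 0, 0.025]
    - [0, 0, 0.025]
    - [0, 0, 0.025]
    - [0, 0, 0.015]
    - [0, 0, 0.015]
    - [0, 0, 0.01]
    - [0, 0, 0.0055]
    - [0, 0, 0]
  gripper: [0.0854, 0.0854, 0.0854, 0.0854, 0.0854, 0.0854, 0.0854, 0.0854, 0.0854, 0.0854, 0.0854]

```text
time: 2.73
tool_pos: [0.5133, 0.1898, 0.0295]
tcp_rot: [-1.342, -2.838, 0.003]
wrist_force: [0.0, 0.1, 0.4]
width: 0.998
grip_force: 0.0
```

Emit:
jog_arm:
  turn:
    - [0, 0, 0]
    - [0, 0, 0]
    - [0, 0, 0]
    - [0, 0, 0]
    - [0, 0, 0]
    - [0, 0, 0]
    - [0, 0, 0]
    - [0, 0, 0]
    - [0, 0, 0]
    - [0, 0, 0]
    - [0, 0, 0]
    - [0, 0, 0]
  delta_pos:
    - [0, 0, 0]
    - [0, 0, 0]
    - [0, 0, 0]
    - [0, 0, 0]
    - [0, 0, 0]
    - [0, 0, 0]
    - [0, 0, 0]
    - [0, 0, 0]
    - [0, 0, 0]
    - [0, 0, 0]
    - [0, 0, 0]
    - [0, 0, 0]
  gripper: [0.01, 0.01, 0.01, 0.01, 0.01, 0.01, 0.01, 0.01, 0.01, 0.01, 0.01, 0.01]
  grip_force: 80

```text
time: 3.73
tool_pos: [0.5146, 0.19, 0.0316]
tcp_rot: [1.344, 2.839, 0.001]
wrist_force: [-1.7, -1.5, 6.1]
width: 0.25
grip_force: 80.4
```

Emit:
jog_arm:
  turn:
    - [0, 0, 0]
    - [0, 0, 0]
    - [0, 0, 0]
    - [0, 0, 0]
    - [0, 0, 0.0972]
    - [0, 0, 0.0972]
    - [0, 0, 0.0972]
    - [0, 0, 0.0972]
    - [0, 0, 0.0972]
    - [0, 0, 0.0972]
    - [0, 0, 0.0972]
    - [0, 0, 0.0972]
    - [0, 0, 0]
  delta_pos:
    - [0, 0, -0.014]
    - [0, 0, -0.024]
    - [0, 0, -0.025]
    - [0, 0, -0.025]
    - [0, 0, -0.025]
    - [0, 0, -0.025]
    - [0, 0, -0.025]
    - [0, 0, -0.025]
    - [0, 0, -0.025]
    - [0, 0, -0.025]
    - [0, 0, -0.025]
    - [0, 0, -0.025]
    - [0, 0, 0]
  gripper: [0.01, 0.01, 0.01, 0.01, 0.01, 0.01, 0.01, 0.01, 0.01, 0.01, 0.01, 0.01, 0.01]

```text
time: 4.82
tool_pos: [0.5163, 0.1907, 0.3235]
tcp_rot: [2.321, 2.112, 0.012]
wrist_force: [1.8, 0.6, -3.4]
width: 0.247
grip_force: 79.6
```

Emit:
jog_arm:
  turn:
    - [0, 0, 0]
    - [0, 0, 0]
    - [0, 0, 0]
    - [0, 0, 0]
    - [0, 0, 0]
    - [0, 0, 0]
    - [0, 0, 0]
    - [0, 0, 0]
    - [0, 0, 0]
    - [0, 0, 0]
    - [0, 0, 0]
    - [0, 0, 0]
    - [0, 0, 0]
    - [0, 0, 0]
    - [0, 0, 0]
    - [0, 0, 0]
    - [0, 0, 0]
  delta_pos:
    - [-0.0299, 0.0087, 0]
    - [-0.0299, 0.0087, 0]
    - [-0.0299, 0.0087, 0]
    - [-0.0299, 0.0087, 0]
    - [-0.0299, 0.0087, 0]
    - [-0.0299, 0.0087, 0]
    - [-0.0299, 0.0087, 0]
    - [-0.0299, 0.0087, 0]
    - [-0.0299, 0.0087, 0]
    - [-0.0299, 0.0087, 0]
    - [-0.0299, 0.0087, 0]
    - [-0.0299, 0.0087, 0]
    - [-0.0299, 0.0087, 0]
    - [-0.0299, 0.0087, 0]
    - [0, 0, 0]
    - [0, 0, 0]
    - [0, 0, 0]
  gripper: [0.01, 0.01, 0.01, 0.01, 0.01, 0.01, 0.01, 0.01, 0.01, 0.01, 0.01, 0.01, 0.01, 0.01, 0.01, 0.01, 0.01]

```text
time: 6.23
tool_pos: [0.5962, -0.2375, 0.3156]
tcp_rot: [-2.316, -2.115, 0.002]
wrist_force: [-0.1, -0.6, -5.1]
width: 0.246
grip_force: 79.7
```

Run:
```python
from h import *
s=read_state(); im=vision.read_camera("wrist"); C=cam("wrist",s); save("pics/w2.png",im,k=1.5)
np.savez("w2.npz",im=im,pos=s["tool_pos"],rot=s["tcp_rot"])
print(s["time"],s["tool_pos"],Ro.from_rotvec(s["tcp_rot"]).as_matrix().round(3).tolist(),s["width"],s["grip_force"],s["wrist_force"])
```

```text
6.2333 [ 0.59616567 -0.23750527  0.31563759] [[0.091, 0.996, -0.004], [0.996, -0.091, 0.003], [0.002, -0.004, -1.0]] 0.24633100960553386 79.65478420257568 [-0.11011081 -0.60766222 -5.08860307]
```

View pics/w2.png

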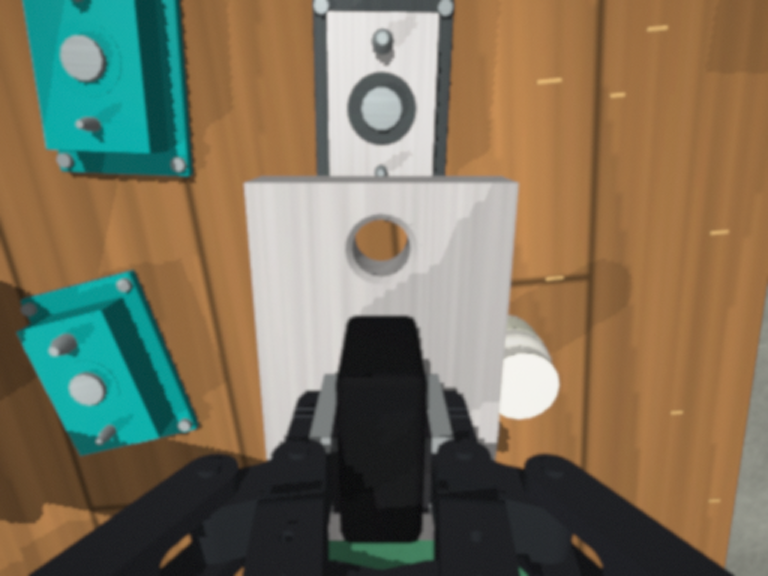

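Run:
```python
from h import *
im=np.load("w2.npz")["im"]
a=cv2.resize(im[0:125,200:310],None,fx=4.5,fy=4.5,interpolation=cv2.INTER_CUBIC)
save("pics/c2a.png",im,(205,0,305,125),4.8); save("pics/c2b.png",im,(155,112,355,212),4)
```

```text
(no output)
```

View pics/c2a.png

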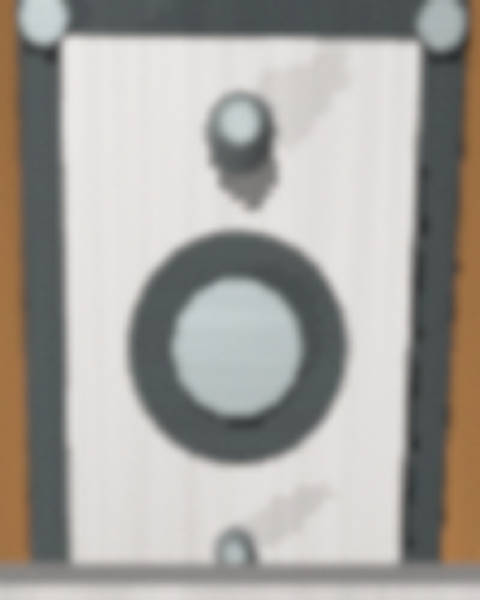

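View pics/c2b.png

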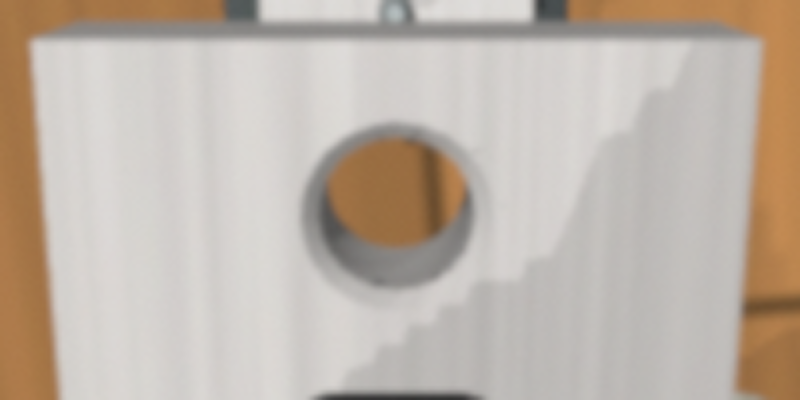

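The crops show (crop pixels): thick dowel tip at (240,119), pad centre at (238,347), thin tip at (235,546), face edge corners at (62,38) and (420,40). On the held plate, the top front corners are at (32,40) and (762,40) and the lower mouth of the large hole is near (398,176).

Run:
```python
from h import *
d=np.load("w2.npz"); pos,rot=d["pos"],d["rot"]; s={"tool_pos":pos,"tcp_rot":rot}; C=cam("wrist",s)
R=Ro.from_rotvec(rot).as_matrix()
A=lambda u,v:((u+.5)/4.8-.5+205,(v+.5)/4.8-.5); B=lambda u,v:((u+.5)/4-.5+155,(v+.5)/4-.5)
T=lambda X:R.T@(X-pos)
tk=w(C,*A(240,119),.07); tn=w(C,*A(235,546),.07); pad=w(C,*A(237.5,347),.056); ring=w(C,*A(238,348),.05)
e1,e2=w(C,*A(62,38),.05),w(C,*A(420,40),.05); l2,r2=w(C,*A(70,565),.05),w(C,*A(403,565),.05)
for n,x in dict(tk=tk,tn=tn,pad=pad,ring=ring,e1=e1,e2=e2).items(): print(n,x.round(4),"tool",T(x).round(4))
ang=lambda v:np.degrees(np.arctan2(v[1],v[0])).round(2)
print("dowel dist",np.linalg.norm(tk-tn),"mid",((tk+tn)/2).round(4),"yaw dowels",ang(tk-tn),"L",ang(e1-l2),"R",ang(e2-r2),"edge",ang(e2-e1)+90,"w",np.linalg.norm(e1-e2),"tool x",ang(R[:,0]))
# plate in tool frame
Ct=cam("wrist",{"tool_pos":np.zeros(3),"tcp_rot":np.zeros(3)})
for n,q,z in (("top L",B(32,40),.0096),("top R",B(762,40),.0096),("bot L",B(70,24),.0316),("bot R",B(738,24),.0316),("L2",B(60,398),.0096),("R2",B(735,398),.0096),("hole",B(398,176),.0316)): print(n,w(Ct,*q,z).round(4))
print("pred lower mouth",[(p(Ct,[.045+.009*np.cos(a),.009*np.sin(a),.0316])-np.array([155,112]))*4 for a in (0,1.57,3.14,-1.57)])
```

```text
tk [ 0.6097 -0.0963  0.07  ] tool [0.1413 0.0017 0.2459]
tn [ 0.6006 -0.1847  0.07  ] tool [0.0525 0.0007 0.2458]
pad [ 0.605  -0.1413  0.056 ] tool [0.096  0.0013 0.2598]
ring [ 0.6052 -0.1413  0.05  ] tool [0.096  0.0014 0.2658]
e1 [ 0.5721 -0.0735  0.05  ] tool [ 0.1605 -0.0377  0.2662]
e2 [ 0.6511 -0.0812  0.05  ] tool [0.1601 0.0417 0.2658]
dowel dist 0.08880493038534605 mid [ 0.6051 -0.1405  0.07  ] yaw dowels 84.1 L 83.88 R 84.72 edge 84.48 w 0.07937709020639046 tool x 84.81
top L [ 0.1104 -0.0357  0.0096]
top R [0.1104 0.0369 0.0096]
bot L [ 0.1162 -0.0364  0.0316]
bot R [0.1162 0.0393 0.0316]
L2 [ 0.0762 -0.0356  0.0096]
R2 [0.0762 0.0369 0.0096]
hole [0.1004 0.0007 0.0316]
pred lower mouth [array([390.58368907, 123.07554498]), array([460.01791892, 192.3965148 ]), array([390.84993953, 259.70461218]), array([321.30128061, 192.45661819])]
```

Run:
```python
from h import *
Ct=cam("wrist",{"tool_pos":np.zeros(3),"tcp_rot":np.zeros(3)})
B=lambda u,v:((u+.5)/4-.5+155,(v+.5)/4-.5+112)
for n,q,z in (("top L",B(32,40),.0096),("top R",B(762,40),.0096),("bot L",B(70,24),.0316),("bot R",B(738,24),.0316),("L2",B(60,398),.0096),("R2",B(735,398),.0096),("hole",B(398,176),.0316),("hole top rim",B(390,212),.0096)): print(n,w(Ct,*q,z).round(4))
```

```text
top L [ 0.0668 -0.0394  0.0096]
top R [0.0667 0.0406 0.0096]
bot L [ 0.0666 -0.0402  0.0316]
bot R [0.0665 0.0432 0.0316]
L2 [ 0.025  -0.0395  0.0096]
R2 [0.0249 0.0409 0.0096]
hole [0.0474 0.0008 0.0316]
hole top rim [ 0.0476 -0.0002  0.0096]
```

Emit:
jog_arm:
  turn:
    - [-0.004, -0.002, 0.007]
    - [0, 0, 0]
    - [0, 0, 0]
    - [0, 0, 0]
    - [0, 0, 0]
    - [0, 0, 0]
    - [0, 0, 0]
    - [0, 0, 0]
    - [0, 0, 0]
    - [0, 0, 0]
    - [0, 0, 0]
    - [0, 0, 0]
    - [0, 0, 0]
    - [0, 0, 0]
    - [0, 0, 0]
  delta_pos:
    - [0.019, -0.0005, 0]
    - [0.019, 0, 0]
    - [0.019, 0, 0]
    - [0.019, 0, 0]
    - [0.019, 0, 0]
    - [0, 0, 0.025]
    - [0, 0, 0.03]
    - [0, 0, 0.03]
    - [0, 0, 0.03]
    - [0, 0, 0.03]
    - [0, 0, 0.03]
    - [0, 0, 0.015]
    - [0, 0, 0.01]
    - [0, 0, 0]
    - [0, 0, 0]
  gripper: [0.01, 0.01, 0.01, 0.01, 0.01, 0.01, 0.01, 0.01, 0.01, 0.01, 0.01, 0.01, 0.01, 0.01, 0.01]

```text
time: 7.53
tool_pos: [0.6067, -0.1431, 0.1188]
tcp_rot: [2.324, 2.108, 0.002]
wrist_force: [0.1, 0.2, -5.5]
width: 0.249
grip_force: 79.5
```

Run:
```python
from h import *
s=read_state(); im=vision.read_camera("wrist"); R=Ro.from_rotvec(s["tcp_rot"]).as_matrix()
sd=vision.read_camera("side")
print(s["time"],s["tool_pos"],R.round(4).tolist(),np.degrees(np.arctan2(R[1,0],R[0,0])))
c=s["tool_pos"]+R@[.002,.0006,.0316]; print("plate",c,"correction tool",R.T@(np.array([.605,-.141,c[2]])-c))
a=cv2.resize(im[100:260,150:360],(525,400),interpolation=cv2.INTER_CUBIC)
b=cv2.resize(sd[180:290,260:340],(270,400),interpolation=cv2.INTER_CUBIC)
save("pics/w3.png",np.hstack([a,b])); np.savez("w3.npz",im=im,sd=sd,pos=s["tool_pos"],rot=s["tcp_rot"])
```

```text
7.5333 [ 0.60670429 -0.14308325  0.1187696 ] [[0.0971, 0.9953, 0.0037], [0.9953, -0.0971, -0.0022], [-0.0018, 0.0039, -1.0]] 84.42946431081432
plate [ 0.60761179 -0.14121973  0.08716859] correction tool [-3.48410293e-05 -2.62076393e-03 -1.00820722e-05]
```

View pics/w3.png

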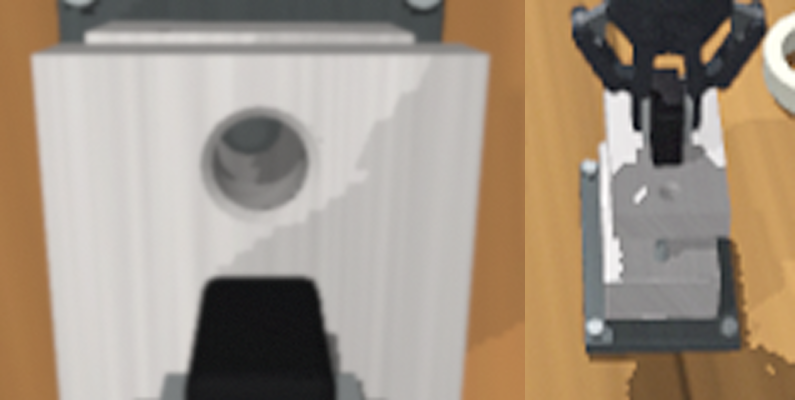

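The plate sits just above the lower half; the dark dowel tip shows through the large hole at crop (250,135). The lower's face edge runs from (86,25) to (414,25), centred left of the plate's (33 to 488), so the tool must move about -2.5 mm along y.

Run:
```python
from h import *
d=np.load("w3.npz"); C=cam("wrist",{"tool_pos":d["pos"],"tcp_rot":d["rot"]}); R=Ro.from_rotvec(d["rot"]).as_matrix()
for u,v in ((86,25),(414,25)):
    X=w(C,u/2.5+150,v/2.5+100,.05); print(X.round(4),(R.T@(X-d["pos"])).round(4))
for i in range(8):
    s=read_state(); vision.read_camera("top"); print(s["tool_pos"].round(4),s["tcp_rot"].round(4))
```

```text
[ 0.5727 -0.0718  0.05  ] [ 0.0678 -0.041   0.0685]
[ 0.6512 -0.0795  0.05  ] [0.0678 0.0378 0.0688]
[ 0.6083 -0.1439  0.1208] [2.3219 2.1052 0.0052]
[ 0.6084 -0.1441  0.1211] [2.3218 2.1045 0.0055]
[ 0.6083 -0.1442  0.121 ] [2.3222 2.1044 0.0054]
[ 0.6081 -0.1442  0.1207] [2.3226 2.1046 0.0049]
[ 0.6078 -0.1442  0.1204] [2.3232 2.1047 0.0044]
[ 0.6075 -0.1442  0.12  ] [2.3237 2.105  0.0038]
[ 0.6072 -0.1441  0.1196] [2.3241 2.1054 0.0033]
[ 0.607  -0.1441  0.1194] [2.3244 2.1056 0.0029]
```

Emit:
jog_arm:
  turn:
    - [0, 0, 0]
    - [0, 0, 0]
    - [0, 0, 0]
    - [0, 0, 0]
    - [0, 0, 0]
    - [0, 0, 0]
    - [0, 0, 0]
    - [0, 0, 0]
    - [0, 0, 0]
    - [0, 0, 0]
    - [0, 0, 0]
    - [0, 0, 0]
  delta_pos:
    - [0, -0.0015, 0]
    - [0, 0, 0]
    - [0, 0, 0]
    - [0, 0, 0]
    - [0, 0, 0]
    - [0, 0, 0]
    - [0, 0, 0]
    - [0, 0, 0]
    - [0, 0, 0]
    - [0, 0, 0]
    - [0, 0, 0]
    - [0, 0, 0]
  gripper: [0.01, 0.01, 0.01, 0.01, 0.01, 0.01, 0.01, 0.01, 0.01, 0.01, 0.01, 0.01]

```text
time: 9.03
tool_pos: [0.6052, -0.1437, 0.1186]
tcp_rot: [2.325, 2.106, 0.002]
wrist_force: [-0.9, 0.4, -3.9]
width: 0.246
grip_force: 79.7
```

Run:
```python
from h import *
for i in range(3):
    s=read_state(); im=vision.read_camera("wrist"); R=Ro.from_rotvec(s["tcp_rot"]).as_matrix()
    print(s["time"],s["tool_pos"].round(4),R[2].round(4),np.degrees(np.arctan2(R[1,0],R[0,0])).round(2))
np.savez("w4.npz",im=im,pos=s["tool_pos"],rot=s["tcp_rot"])
c=s["tool_pos"]+R@[.002,.0006,.0316]; print("plate",c,"correction tool",R.T@(np.array([.605,-.141,c[2]])-c))
save("pics/w4.png",im,(150,90,360,250),3.5)
```

```text
9.0333 [ 0.6052 -0.1437  0.1186] [-0.002  0.004 -1.   ] 84.36
9.0833 [ 0.6052 -0.1438  0.1187] [-0.002   0.0041 -1.    ] 84.35
9.1333 [ 0.6052 -0.1438  0.1186] [-0.002  0.004 -1.   ] 84.35
plate [ 0.60608906 -0.14189455  0.08702772] correction tool [ 7.82975532e-04 -1.17182558e-03 -6.25023328e-06]
```

View pics/w4.png

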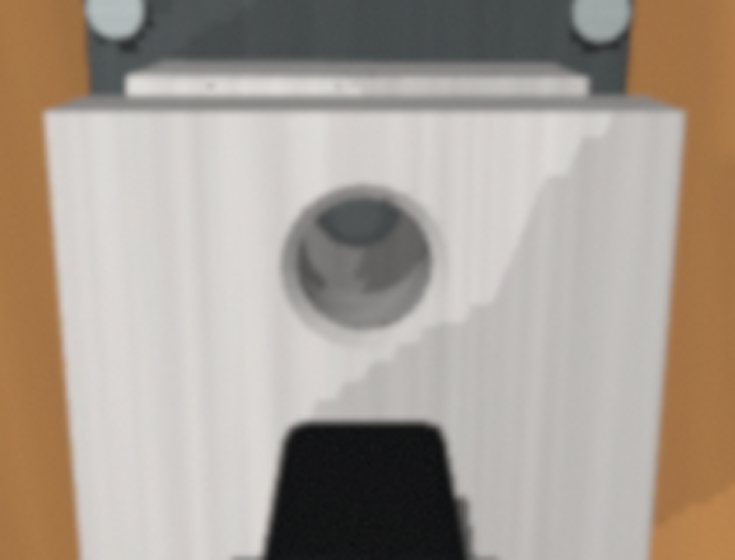

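The lower's face edge is at about (127,75) to (588,75), and the plate's top front edge is (45,112) to (684,112). The dowel tip is visible at the upper side of the large hole, as the oblique view would have it.

Run:
```python
from h import *
d=np.load("w4.npz"); C=cam("wrist",{"tool_pos":d["pos"],"tcp_rot":d["rot"]}); R=Ro.from_rotvec(d["rot"]).as_matrix()
q=lambda u,v:((u+.5)/3.5-.5+150,(v+.5)/3.5-.5+90)
L=lambda u,v,z: (R.T@(w(C,*q(u,v),z)-d["pos"])).round(4)
print("lower",L(127,75,.05),L(588,75,.05))
Ct=cam("wrist",{"tool_pos":np.zeros(3),"tcp_rot":np.zeros(3)})
print("plate",w(Ct,*q(45,112),.0096).round(4),w(Ct,*q(684,112),.0096).round(4),"mouth pred centre (in crop)",(np.array(p(Ct,[.047,.0006,.0316]))-[150,90])*3.5)
pos=d["pos"]; t=np.array([.6094,-.0962,.07]); print("tip pred",(np.array(p(C,t))-[150,90])*3.5)
```

```text
lower [ 0.0672 -0.0401  0.0683] [0.0672 0.0391 0.0687]
plate [ 0.0668 -0.0394  0.0096] [0.0667 0.0405 0.0096] mouth pred centre (in crop) [363.41327503 232.11077244]
tip pred [355.34582119 206.2959454 ]
```

Emit:
jog_arm:
  turn:
    - [0.004, 0.002, 0]
    - [0, 0, 0]
    - [0, 0, 0]
    - [0, 0, 0]
    - [0, 0, 0]
    - [0, 0, 0]
    - [0, 0, 0]
    - [0, 0, 0]
    - [0, 0, 0]
    - [0, 0, 0]
    - [0, 0, 0]
    - [0, 0, 0]
    - [0, 0, 0]
    - [0, 0, 0]
  delta_pos:
    - [0.0006, -0.0011, 0]
    - [0, 0, 0.003]
    - [0, 0, 0.003]
    - [0, 0, 0.003]
    - [0, 0, 0.003]
    - [0, 0, 0.003]
    - [0, 0, 0.003]
    - [0, 0, 0.003]
    - [0, 0, 0.003]
    - [0, 0, 0]
    - [0, 0, 0]
    - [0, 0, 0]
    - [0, 0, 0]
    - [0, 0, 0]
  gripper: [0.01, 0.01, 0.01, 0.01, 0.01, 0.01, 0.01, 0.01, 0.01, 0.01, 0.01, 0.01, 0.01, 0.01]

```text
time: 10.35
tool_pos: [0.6044, -0.1431, 0.095]
tcp_rot: [2.328, 2.109, 0.001]
wrist_force: [0.3, 0.2, -5.3]
width: 0.247
grip_force: 79.8
```

Run:
```python
from h import *
s=read_state(); R=Ro.from_rotvec(s["tcp_rot"]).as_matrix()
print(s["tool_pos"].round(4),R[2].round(4),s["wrist_force"],s["torque"]); c=s["tool_pos"]+R@[.002,.0006,.0316]; print("plate",c,R.T@(np.array([.605,-.141,c[2]])-c))
```

```text
[ 0.6044 -0.1431  0.095 ] [-1.e-04  6.e-04 -1.e+00] [ 0.25698361  0.1802547  -5.33939107] [-0.04109367  0.00269449  0.0287503 ]
plate [ 0.60519972 -0.14118722  0.06336109] [ 1.66650743e-04 -2.17180939e-04 -1.50019788e-07]
```

Emit:
jog_arm:
  turn:
    - [0, 0, 0]
    - [0, 0, 0]
    - [0, 0, 0]
    - [0, 0, 0]
    - [0, 0, 0]
    - [0, 0, 0]
    - [0, 0, 0]
    - [0, 0, 0]
  delta_pos:
    - [0, 0, 0.002]
    - [0, 0, 0.002]
    - [0, 0, 0.002]
    - [0, 0, 0.002]
    - [0, 0, 0.001]
    - [0, 0, 0]
    - [0, 0, 0]
    - [0, 0, 0]
  gripper: [0.01, 0.01, 0.01, 0.01, 0.01, 0.01, 0.01, 0.01]

```text
time: 11.02
tool_pos: [0.6042, -0.1431, 0.0864]
tcp_rot: [2.328, 2.109, 0.0]
wrist_force: [-3.5, 0.8, 4.5]
width: 0.243
grip_force: 81.0
```

Emit:
jog_arm:
  turn:
    - [0, 0, 0]
    - [0, 0, 0]
    - [0, 0, 0]
    - [0, 0, 0]
    - [0, 0, 0]
    - [0, 0, 0]
    - [0, 0, 0]
  delta_pos:
    - [0, -0.0003, 0.001]
    - [0, 0, 0.0015]
    - [0, 0, 0.0015]
    - [0, 0, 0.001]
    - [0, 0, 0]
    - [0, 0, 0]
    - [0, 0, 0]
  gripper: [0.01, 0.01, 0.01, 0.01, 0.01, 0.01, 0.01]

```text
time: 11.6
tool_pos: [0.6042, -0.1431, 0.0817]
tcp_rot: [2.328, 2.109, 0.001]
wrist_force: [-5.0, 1.2, 9.1]
width: 0.248
grip_force: 81.5
```

Run:
```python
from h import *
s=read_state(); R=Ro.from_rotvec(s["tcp_rot"]).as_matrix()
print(s["tool_pos"].round(4),R[2].round(4),s["wrist_force"],s["torque"])
```

```text
[ 0.6042 -0.1431  0.0817] [-1.e-04  7.e-04 -1.e+00] [-5.0035486   1.17637065  9.0670188 ] [ 0.25881803  0.994672   -0.01769638]
```

Emit:
jog_arm:
  turn:
    - [0, 0, 0]
    - [0, 0, 0]
    - [0, 0, 0]
    - [0, 0, 0]
    - [0, 0, 0]
    - [0, 0, 0]
  delta_pos:
    - [0, -0.0004, 0.001]
    - [0, 0, 0.001]
    - [0, 0, 0.001]
    - [0, 0, 0]
    - [0, 0, 0]
    - [0, 0, 0]
  gripper: [0.01, 0.01, 0.01, 0.01, 0.01, 0.01]

```text
time: 12.1
tool_pos: [0.6042, -0.1431, 0.0816]
tcp_rot: [2.327, 2.109, 0.001]
wrist_force: [-10.8, 3.5, 23.0]
width: 0.248
grip_force: 83.7
```

Run:
```python
from h import *
s=read_state(); R=Ro.from_rotvec(s["tcp_rot"]).as_matrix()
print(s["tool_pos"].round(4),R[2].round(4),s["wrist_force"],s["torque"])
```

```text
[ 0.6042 -0.1431  0.0816] [-2.0e-04  1.5e-03 -1.0e+00] [-10.82565815   3.51911112  23.03091608] [0.53017174 2.00903877 0.0082325 ]
```

Run:
```python
from h import *
sd=vision.read_camera("side"); wr=vision.read_camera("wrist")
b=cv2.resize(sd[200:290,265:340],(375,450),interpolation=cv2.INTER_CUBIC); a=cv2.resize(wr[60:285,150:360],(420,450),interpolation=cv2.INTER_CUBIC)
save("pics/end.png",np.hstack([a,b])); s=read_state(); print(s["tool_pos"],s["wrist_force"],s["time"])
```

```text
[ 0.60417917 -0.14303736  0.08162041] [-10.44411366   3.00143315  23.4277947 ] 12.2
```

View pics/end.png

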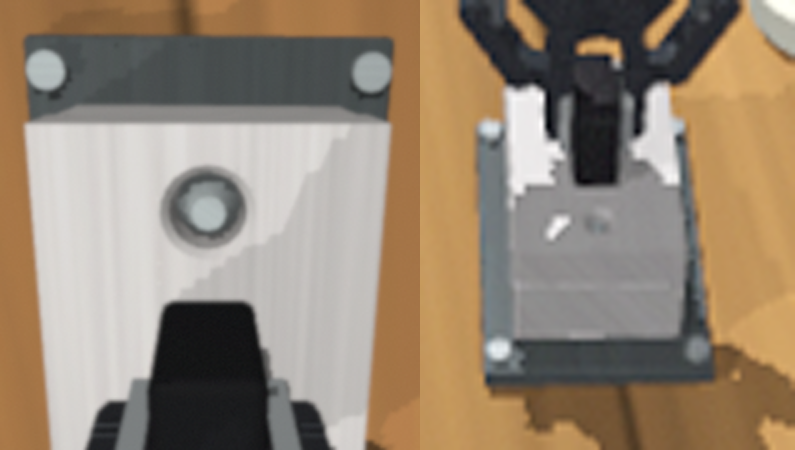

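The thick dowel is seated in the large hole at (207,210). In the side view the halves meet in a thin line at (600,288) with no gap. Height has stopped at the shut level, with about 23 N of press held.

```bash
python3 -c "
from workcell import ticket; print(ticket.finish_job())"
```

```text
the job is handed in; nothing more can be done
None
```

The top half is on both dowels and the mould is still gripped and held shut with about 23 N; I saw no gap between the halves, and the job was handed in at about 12 s with its result not reported back.

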